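# Stage hand-brake check

### The arm

A 6-joint arm with a two-finger parallel gripper is mounted at the origin on the work surface. World frame = base frame: x ahead of the robot, y to its left, z up, the work surface at z = 0. Lengths are in m, angles in degrees, forces in N, time in s.
With the tool pointing down it reaches from about 0.375 to 0.9 m from the base axis. Payload 3.1 kg.
Tool frame: the origin (TCP) lies where the fingers leave the gripper's body, on its centre line; the fingertips stand 70 mm ahead of it and the grasp point (between the pads) lies 51 mm ahead of it; z points along the fingers, y is the line along which they close (so a half turn about z gives the same grasp; the last joint's range is limited). The gripper opens to 87 mm and grips with 3 to 60 N. Pads are 19 mm wide; open, the fingers measure 117 mm over their backs; the gripper's body (75 mm by 190 mm) begins 51 mm behind the grasp point.
Start: joints at [57.21, 30.224, 82.088, -0, 67.689, -10.227], TCP at [0.24, 0.577, 0.292] pointing down, gripper open.
Joint ranges: [-176.69, 176.69], [-43.24, 126.21], [12.49, 139.97], [-82, 262], [0, 151.66], [-163.58, 163.58]. Speed limits (degrees/s): [159.86, 159.86, 180, 180, 180, 180].

### API

Orientations are given as a 3x3 rotation matrix whose columns are the frame's x, y, z axes.
In Python, from rig import readout, capture, calibration, bot, look_for gives the robot as it stands. The module is installed in compiled form; this text tells all that it offers.
- The arm moves only by the shell command python3 -m pendant 'ROWS'. ROWS is JSON, a list of rows, each a list of 7 numbers: the shift along the tool's x, y, z normalised to -1 to 1, where 1 is 200 mm, then the turn, a rotation vector about the tool's x, y, z normalised to -1 to 1, where 1 is 180 degrees, then the closure, from -1 (fully open) to 1 (shut). In form: [[dx, dy, dz, ax, ay, az, grip], ...]. A call has 1 to 8 rows; each row is the pose to reach, as a shift and turn from the pose commanded when the call began, along the tool's axes at that moment, turning the shorter way round; what a row does not reach only later rows make up. A row lasts 1/10 s, in which the tool goes at most 50 mm and 8.59 degrees, less where a joint would pass 70% of its speed; a pose out of reach is approached as far as the arm can. A call with a number of a shift or a turn outside -1 to 1 is refused whole. A call with a gripper value outside its range is refused whole. The fingers move at their own pace and stop on an object; the grip force is fixed at half the most. Time passes only in rows, so rows that repeat a pose let the fingers close. It gives the time, the measured TCP pose, the force, the opening and the grip force at its end, in the units of the state.
- readout.read_state(): the state, without advancing time (a new reading comes with each control period).
- capture(name): name is "side" or "top" or "wrist"; returns (picture, depth): 384x512x3 uint8, red, green, blue; 384x512 float32, m along the optical axis (not along the pixel's ray), 0 where there is no reading.
- calibration(name): a dict with "mtx" (3x3 intrinsics, pixels), "T" (4x4, takes a point from camera to world coordinates); the wrist camera has in their place "mount" (4x4, takes a point from camera to tool coordinates, whose origin is the TCP and whose axes are the flange's). Camera axes: x right, y down, z forward; pixel columns grow to the right and rows downward; lengths in m; the calibration is good to about 2 mm. A picture is of the moment at which its call begins: read the wrist's pose just before it. calibration takes no time and is no camera call.
- bot.hand_in(): hands the job in; it is judged then, once.
Trained networks look in the newest picture that a camera, given by its name, has taken for a name from the list of things; names that differ only in an ending like _2 or _b are one class to them, and where a whole thing is asked for, a point or a joint stands for the part that bears it (a point fixed in the world has none). Each returns a list of dicts, best first, with "conf" (0 to 1); they miss things now and then, are a little off and sometimes report something else, mostly with a low value. They report only what shows in the picture. A call takes as long as a camera call.
- look_for(thing, camera): "extent" ([left, top, right, bottom] in pixels, round what is visible of it).
The state is a dict: "time_s": time; "joint_positions": joint angles; "qvel": joint speeds; "tau": joint torques, N m; "position": TCP position; "tcp_rot": TCP orientation; "force": force on the tool from outside, world axes, zero at the start; "moment": the same for the moment, N m; "opening": opening from 0.0 (shut) to 1.0 (fully open); "grasp_force": force on a finger pad.
Only numpy, scipy, OpenCV 4.12 (cv2) and the standard library are available. Lean on these libraries where they do the work, as an engineer would, in place of code of your own. Each camera call takes 0.05 s, during which the arm holds its last target. There are 200 camera calls.

### The job

Check the hand brake on the microscope stage: push the long brake lever in towards the black grip bar until it stops, let it come all the way out again, then push it in to the stop a second time and finish while still holding it there, so that the gap left to the bar can be seen. Push on the lever's outer face with the fingertips or the backs of the fingers, firmly but without forcing it; do not pinch the lever, do not touch the bar, and leave the short clamp lever and the other things as they are.

Things in the scene. Friction and masses are not known exactly. Their poses are not given: they have to be found in the camera images.
- brake_lever (a joint): brake lever angle (rad): 0 = fully out (at rest), 0.35 = against its stop. Hinge axis vertical. A spring pushes it out: about 4 N at the press point when out, 7 N just before the stop; beyond the stop it hardly gives, so the force climbs steeply. It does not stay in by itself
- lever_press (a point): press point on the brake lever's outer face (5 mm off the pivot axis; away from the bar, open to the robot), 110 mm from the pivot, 100 mm above the bench. The lever is a flat aluminium blade on edge, 142 mm long to its rounded end, 24 mm high (88 to 112 mm above the bench), 9 mm thick, free below and above. Axes turn with it: x is the way to press, towards the bar, y along it to the pivot, z up. It swings 38 mm
- lever_pivot (a point): fixed point on the brake lever's pivot axis, 100 mm above the bench (the pin spans 83 to 117 mm). x axis points squarely from the lever towards the grip bar, y along the bar. Seen from above the lever turns anticlockwise as it is pressed; at the stop the blade is parallel to the bar, free end towards this frame's -y
- stage: fixed microscope stage: white base 200 x 300 x 46 mm, black plate on it (top at 70 mm). Origin on the bench under the base's centre, x away from the hand grip, y along it. In front, at x = -155 mm, is the black round grip bar: 28 mm thick, 170 mm long, axis 100 mm above the bench, 42 mm behind the lever's pivot; 24 mm of gap remain between it and the lever at its stop
- clamp_lever (a joint): angle (rad) of the short steel clamp lever with a small black ball that lies on top of the stage plate; 0 at the start; not the lever meant, leave it
- clamp_tip (a point): the ball end of that short clamp lever, 47 mm from its own pivot, 89 mm above the bench
- dish: shallow round glass dish, 84 mm across, 16 mm high, standing on the black stage plate; origin at the centre of its underside
- jar: amber glass screw jar, 44 mm across, 55 mm high, standing on the bench in front of the lever's free end, on the robot's side; origin at the centre of its underside
- objective: steel microscope objective standing on the bench near the lever's pivot end, 38 mm across, 55 mm high; origin at the centre of its underside
- slide_box: grey plastic slide box, 90 x 50 x 34 mm, lying on the bench near the free end of the lever; origin at the centre of its underside
- driver: screwdriver lying on the bench off to the robot's left; origin at the centre of its underside
- cup: white plastic cup, 70 mm across, 85 mm high, off to the robot's right; origin at the centre of its underside
- vial: small glass vial, 28 mm across, 50 mm high, standing on the bench in front of the hand grip, on the robot's side; origin at the centre of its underside

How it is judged (in metres and radians):
On the way, in this order (a step that is already met when the one before it is completed fails the run):
1. the brake lever is pushed in to its stop by the fingers (value of joint brake_lever above 0.325 rad and contact force between the fingers and brake_lever above 2 N), for 0.2 s.
2. the lever is let all the way out again (value of joint brake_lever below 0.03 rad), for 0.1 s.
3. the lever is pushed in to its stop a second time (all of step 1), for 0.2 s.
At the end, for the whole second after the job is handed in: the brake lever rests against its stop (joint above 0.325 of 0.35 rad), still, held there by the fingers with more than 2 N (all of step 3 and velocity of joint brake_lever between -0.2 and 0.2 rad/s); the arm keeps its last pose, push and grip.
It fails at once if the lever is forced (more than 40 N) (contact force between the arm and brake_lever above 40 N).
It fails at once if the lever is pinched, or its inner face touched (contact force between the arm and lever_rear above 1 N).
It fails at once if the grip bar is touched (contact force between the arm and grip_bar above 1 N).
It fails at once if the short clamp lever is turned (value of joint clamp_lever above 0.15 rad or value of joint clamp_lever below -0.15 rad).
It fails at once if another thing is moved or lifted (more than 20 mm) (distance of any of dish, jar, objective, slide_box, driver, cup, vial from where it was at the start of the episode above 0.02 m).
It also fails if it takes over 48 s, if anything falls off the work surface, if the arm or the gripper's body presses on something with over 40 N, if the wrist force passes 120 N, or if a joint passes its speed limit or range.

## Working session

There is one attempt and no reset: what is moved stays moved. The work goes in short steps, Python scripts to look and compute and a shell command to move; the robot and the scene stay as the last step left them, time stands still between calls to the robot, and variables do not carry over. Pictures are saved under pics/ and viewed, at most 10 in all, crops included, and the job is handed in when it is done.

```bash
mkdir -p pics
cat > h.py <<'E'
import numpy as np,cv2
from rig import readout,capture,calibration,bot,look_for
def shot(n,f=None):
    s=readout.read_state(); p,d=capture(n); c=calibration(n)
    if n=='wrist':
        T=np.eye(4);T[:3,:3]=np.array(s['tcp_rot']);T[:3,3]=s['position'];T=T@np.array(c['mount'])
    else: T=np.array(c['T'])
    K=np.array(c['mtx']); v,u=np.mgrid[:384,:512]
    P=np.stack([(u-K[0,2])/K[0,0]*d,(v-K[1,2])/K[1,1]*d,d],-1)@T[:3,:3].T+T[:3,3]
    P[d==0]=np.nan
    if f: cv2.imwrite('pics/'+f,p[...,::-1])
    return p,d,P
E
python3 - <<'E'
from h import *
print(readout.read_state())
for n in('top','side'):
    p,d,P=shot(n,n+'.png'); np.save(n+'.npy',P)
    for t in ['brake_lever','stage','clamp_lever','dish','jar','objective','slide_box','driver','cup','vial']:
        for r in look_for(t,n)[:2]:
            e=[int(x) for x in r['extent']]; cu,cv_=(e[0]+e[2])//2,(e[1]+e[3])//2
            print(n,t,round(r['conf'],2),e,P[min(cv_,383),min(cu,511)].round(3))
E
```

```text
{'time_s': 0.0, 'joint_positions': array([ 5.72101137e+01,  3.02788265e+01,  8.21574603e+01, -1.65267777e-03,
        6.76896017e+01, -1.02270441e+01]), 'qvel': array([ 0.11998432, -0.00052314,  0.05704191,  0.02467092, -0.07184089,
       -0.05225382]), 'tau': array([ 1.74672947e-03, -4.40044999e+01, -1.76593423e+01,  6.32582442e-02,
        5.82715985e-02, -1.79646613e-04]), 'position': array([0.2394585 , 0.57666282, 0.29126701]), 'tcp_rot': array([[-9.23463249e-01,  3.83685112e-01, -1.16746414e-03],
       [ 3.83686715e-01,  9.23461444e-01, -1.86152723e-03],
       [ 3.63867836e-04, -2.16699247e-03, -9.99997586e-01]]), 'force': array([0.82271163, 0.69443052, 0.13149213]), 'moment': array([ 0.00112173, -0.03914802, -0.00420015]), 'grasp_force': 0.0, 'opening': 1.0027084384035356}
top brake_lever 0.55 [279, 212, 319, 213] [ 0.529 -0.197  0.001]
top stage 0.82 [220, 107, 322, 212] [ 0.704 -0.098  0.089]
top clamp_lever 0.63 [279, 209, 317, 215] [ 0.529 -0.194  0.001]
top dish 0.57 [265, 141, 289, 159] [ 0.736 -0.119  0.077]
top jar 0.73 [335, 213, 349, 226] [ 0.503 -0.335  0.053]
top
[... 208 characters left out ...]
[ 0.42  -0.111  0.05 ]
side brake_lever 0.53 [259, 207, 279, 236] [ 0.529 -0.188  0.109]
side stage 0.92 [255, 174, 362, 241] [ 0.7   -0.145  0.072]
side stage 0.39 [263, 205, 278, 238] [ 0.532 -0.189  0.109]
side clamp_lever 0.58 [328, 210, 333, 215] [ 0.747 -0.21   0.082]
side dish 0.75 [300, 186, 326, 202] [ 0.75  -0.093  0.075]
side jar 0.66 [278, 258, 290, 281] [ 0.501 -0.349  0.056]
side objective 0.52 [243, 201, 253, 222] [ 0.519 -0.041  0.042]
side slide_box 0.68 [311, 241, 341, 268] [ 0.66  -0.333  0.034]
side slide_box 0.21 [304, 301, 326, 337] [ 0.479 -0.565  0.089]
side cup 0.87 [303, 301, 328, 337] [ 0.479 -0.565  0.089]
side vial 0.44 [225, 229, 235, 243] [ 0.418 -0.118  0.03 ]
```

Run:
```python
from h import *
a=cv2.imread('pics/top.png')[100:260,210:360]; b=cv2.imread('pics/side.png')[160:300,210:360]
cv2.imwrite('pics/c1.png',np.hstack([cv2.resize(a,(400,427),interpolation=2),cv2.resize(b,(400,427),interpolation=2)]))
for n in('top','side'):
    P=np.load(n+'.npy'); m=(P[...,2]>.085)&(P[...,2]<.125)&(P[...,0]>.4)&(P[...,0]<.64)&(P[...,1]>-.33)&(P[...,1]<.05)
    print(n,m.sum())
    for q in P[m][::max(1,m.sum()//60)]: print(q.round(3).tolist(),end=' ')
```

```text
top 681
[0.638, -0.226, 0.105] [0.634, -0.234, 0.112] [0.631, -0.231, 0.114] [0.628, -0.218, 0.113] [0.625, -0.196, 0.107] [0.624, -0.231, 0.113] [0.622, -0.199, 0.107] [0.621, -0.234, 0.113] [0.618, -0.194, 0.117] [0.618, -0.23, 0.115] [0.615, -0.181, 0.116] [0.615, -0.218, 0.111] [0.613, -0.163, 0.105] [0.612, -0.198, 0.112] [0.61, -0.153, 0.109] [0.609, -0.188, 0.115] [0.607, -0.14, 0.102] [0.605, -0.174, 0.119] [0.606, -0.211, 0.108] [0.603, -0.159, 0.115] [0.603, -0.195, 0.108] [0.6, -0.145, 0.115] [0.599, -0.185, 0.112] [0.597, -0.13, 0.11] [0.596, -0.165, 0.111] [0.594, -0.114, 0.107] [0.593, -0.149, 0.114] [0.593, -0.069, 0.088] [0.591, -0.12, 0.113] [0.59, -0.155, 0.112] [0.589, -0.088, 0.099] [0.587, -0.122, 0.117] [0.587, -0.159, 0.111] [0.585, -0.097, 0.109] [0.584, -0.133, 0.111] [0.582, -0.078, 0.104] [0.581, -0.113, 0.108] [0.579, -0.072, 0.099] [0.578, -0.106, 0.113] [0.576, -0.075, 0.098] [0.574, -0.109, 0.115] [0.572, -0.09, 0.113] [0.569, -0.081, 0.107] [0.566, -0.081, 0.106] [0.562, -0.087, 0.107] [0.556, -0.091, 0.102] [0.549, -0.09, 0.105] [0.543, -0.093, 0.106]
[... 1078 characters left out ...]
[0.614, -0.198, 0.115] [0.591, -0.173, 0.099] [0.612, -0.203, 0.115] [0.536, -0.166, 0.111] [0.608, -0.204, 0.113] [0.531, -0.162, 0.106] [0.602, -0.202, 0.109] [0.629, -0.218, 0.112] [0.603, -0.2, 0.103] [0.625, -0.226, 0.116] [0.601, -0.191, 0.092] [0.62, -0.222, 0.109] [0.531, -0.176, 0.103] [0.61, -0.22, 0.108] [0.635, -0.24, 0.114] [0.607, -0.219, 0.104] [0.629, -0.245, 0.117] [0.608, -0.218, 0.099] [0.629, -0.245, 0.112] [0.611, -0.225, 0.098] [0.64, -0.241, 0.1] [0.613, -0.236, 0.102] [0.531, -0.198, 0.1] [0.625, -0.247, 0.102] [0.537, -0.221, 0.112] [0.532, -0.219, 0.108] [0.53, -0.222, 0.107] [0.532, -0.238, 0.115] [0.524, -0.241, 0.112] [0.525, -0.239, 0.102] [0.522, -0.244, 0.098]
```

View pics/c1.png

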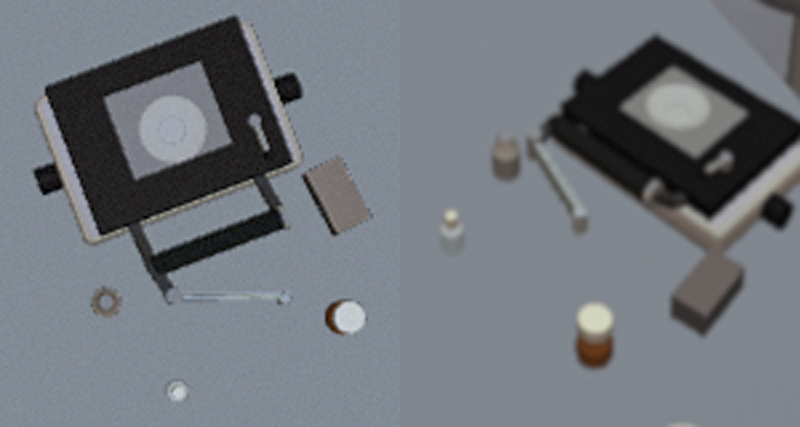

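The blade lies along world −y: pivot at about (0.535, −0.10), end at about (0.53, −0.242). The bar (crop 155–285, 215–265) is turned about 20° from it, towards +x. The plan is to keep the fingers closed and pointing down, then push along about +x.

```bash
python3 -c "
from h import *
print(calibration('wrist')['mount'])"
python3 -m pendant '[[-1,-0.3,0.1,0,0,0,1],[-1,-0.3,0.1,0,0,0,1],[-1,-0.3,0.1,0,0,0,1],[-1,-0.3,0.1,0,0,0,1],[-1,-0.3,0.1,0,0,0,1],[-1,-0.3,0.1,0,0,0,1]]' | tail -5
python3 -m pendant '[[-0.85,-1,0,0,0,0,1],[-0.85,-1,0,0,0,0,1],[-0.85,-1,0,0,0,0,1],[-0.85,-1,0,0,0,0,1],[-0.85,-1,0,0,0,0,1],[-0.85,-1,0,0,0,0,1],[-0.85,-1,0,0,0,0,1]]' | tail -5
python3 -m pendant '[[-0.8,-1,0,0,0,0,1],[-0.8,-1,0,0,0,0,1],[-0.8,-1,0,0,0,0,1],[-0.8,-1,0,0,0,0,1],[-0.8,-1,0,0,0,0,1],[-0.8,-1,0,0,0,0,1],[-0.8,-1,0,0,0,0,1]]' | tail -5
```

```text
[[-2.65838626e-04 -9.55116535e-01 -2.96230205e-01  8.11967495e-02]
 [ 9.99999956e-01 -2.14194594e-04 -2.06791255e-04 -6.19223228e-04]
 [ 1.34058838e-04 -2.96230247e-01  9.55116549e-01 -9.19854466e-02]
 [ 0.00000000e+00  0.00000000e+00  0.00000000e+00  1.00000000e+00]]
position: [0.403, 0.4437, 0.272]
tcp_rot: [[-0.922, 0.387, -0.0], [0.387, 0.922, -0.0], [0.0, -0.0, -1.0]]
force: [-1.1, 0.1, -0.0]
opening: 0.536
grasp_force: 0.0
position: [0.4818, 0.1949, 0.2726]
tcp_rot: [[-0.923, 0.386, 0.0], [0.386, 0.923, 0.001], [0.0, 0.001, -1.0]]
force: [-0.7, 1.4, 0.1]
opening: 0.016
grasp_force: 0.0
position: [0.5532, -0.0499, 0.2721]
tcp_rot: [[-0.923, 0.384, 0.0], [0.384, 0.923, 0.001], [0.0, 0.001, -1.0]]
force: [-0.1, 0.6, -0.4]
opening: 0.007
grasp_force: 0.0
```

```bash
python3 -m pendant '[[0.07,-0.91,0,0,0,-0.181,1],[0.07,-0.91,0,0,0,-0.181,1],[0.07,-0.91,0,0,0,-0.181,1],[0.07,-0.91,0,0,0,-0.181,1],[0.07,-0.91,0,0,0,-0.181,1],[0.07,-0.91,0,0,0,-0.181,1],[0.07,-0.91,0,0,0,-0.181,1]]' | tail -5
python3 - <<'E'
from h import *
p,d,P=shot('wrist','w1.png')
x,y,z=P[...,0],P[...,1],P[...,2]
m=(z>.098)&(z<.125)&(x>.5)&(x<.56)&(y>-.26)&(y<-.07)
print(m.sum())
for a in np.arange(-.26,-.07,.01):
    k=m&(y>=a)&(y<a+.01)
    if k.sum()>3: print(a.round(3),k.sum(),np.percentile(x[k],[5,50,95]).round(4),np.median(z[k]).round(3))
E
```

```text
position: [0.4703, -0.211, 0.2722]
tcp_rot: [[-0.984, -0.176, -0.0], [-0.176, 0.984, 0.001], [0.0, 0.001, -1.0]]
force: [-0.4, -0.1, 0.1]
opening: 0.003
grasp_force: 0.0
27
-0.25 9 [0.5253 0.5255 0.5273] 0.102
-0.24 18 [0.5244 0.5252 0.5261] 0.102
```

View pics/w1.png

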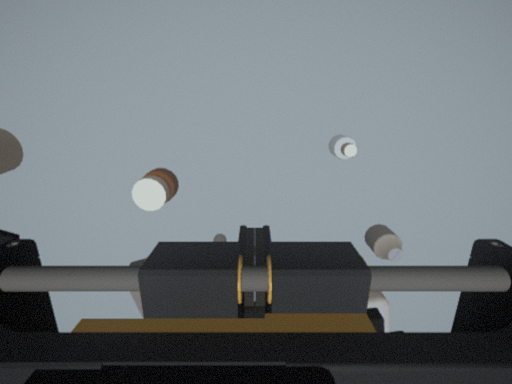

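Only the lever's end (220,240) and its pivot (378,300) show past the gripper. The end's outer face is at x≈0.525, which agrees with the fixed cameras. Next I go down and feel for contact.

```bash
python3 -m pendant '[[0,0,0.25,0,0,0,1],[0,0,0.5,0,0,0,1],[0,0,0.59,0,0,0,1],[0,0,0.59,0,0,0,1],[0,0,0.59,0,0,0,1]]' | tail -5
python3 -m pendant '[[-0.1,0,0,0,0,0,1],[-0.18,0,0,0,0,0,1],[-0.18,0,0,0,0,0,1],[-0.18,0,0,0,0,0,1]]' | tail -5
python3 -m pendant '[[-0.02,0,0,0,0,0,1],[-0.04,0,0,0,0,0,1],[-0.06,0,0,0,0,0,1],[-0.08,0,0,0,0,0,1],[-0.1,0,0,0,0,0,1],[-0.1,0,0,0,0,0,1],[-0.1,0,0,0,0,0,1]]' | tail -5
```

```text
position: [0.4707, -0.2126, 0.1545]
tcp_rot: [[-0.984, -0.176, 0.0], [-0.176, 0.984, 0.0], [-0.0, 0.0, -1.0]]
force: [1.0, 0.7, -0.4]
opening: 0.005
grasp_force: 0.0
position: [0.5058, -0.2072, 0.1557]
tcp_rot: [[-0.985, -0.175, 0.002], [-0.175, 0.985, -0.001], [-0.001, -0.002, -1.0]]
force: [-0.4, 0.5, 0.0]
opening: 0.008
grasp_force: 0.0
position: [0.5244, -0.2043, 0.154]
tcp_rot: [[-0.985, -0.174, -0.002], [-0.174, 0.985, -0.0], [0.002, 0.0, -1.0]]
force: [-4.6, -3.6, 0.4]
opening: 0.002
grasp_force: 2.0
```

```bash
python3 -m pendant '[[-0.025,-0.005,0,0,0,0,1],[-0.05,-0.01,0,0,0,0,1],[-0.075,-0.014,0,0,0,0,1],[-0.1,-0.018,0,0,0,0,1],[-0.1,-0.018,0,0,0,0,1],[-0.1,-0.018,0,0,0,0,1]]' | tail -5
python3 -m pendant '[[-0.01,0,0,0,0,0,1],[-0.02,0,0,0,0,0,1],[-0.02,0,0,0,0,0,1]]' | tail -5
python3 - <<'E'
from h import *
p,d,P=shot('side'); b=p[190:260,240:310,::-1]; cv2.imwrite('pics/s2.png',cv2.resize(b,(500,500),interpolation=2))
E
```

```text
position: [0.543, -0.2028, 0.1538]
tcp_rot: [[-0.985, -0.175, -0.006], [-0.175, 0.985, 0.003], [0.006, 0.004, -1.0]]
force: [-6.9, -0.6, 4.1]
opening: 0.004
grasp_force: 3.3
position: [0.5467, -0.2021, 0.1538]
tcp_rot: [[-0.985, -0.175, -0.007], [-0.175, 0.985, 0.003], [0.006, 0.004, -1.0]]
force: [-7.5, 0.1, 4.8]
opening: 0.009
grasp_force: 3.5
```

View pics/s2.png

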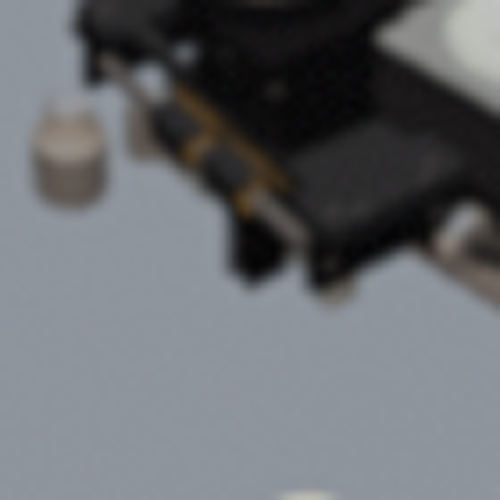

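The side view shows the fingers at (255,255) on the lever, whose free end is just visible at (335,290), with nothing else touched. The force is about 7.5 N and spring-like, so I continue in small steps.

```bash
for i in 1; do python3 -m pendant '[[-0.01,0,0,0,0,0,1],[-0.01,0,0,0,0,0,1]]' | grep -E 'pos|force'
python3 -m pendant '[[-0.01,0,0,0,0,0,1],[-0.01,0,0,0,0,0,1]]' | grep -E 'pos|force'; done
```

```text
position: [0.5485, -0.2017, 0.1538]
force: [-6.7, -0.5, 4.5]
grasp_force: 3.7
position: [0.5503, -0.2013, 0.1538]
force: [-7.4, -0.1, 5.1]
grasp_force: 3.8
```

```bash
python3 -m pendant '[[-0.01,0,0,0,0,0,1],[-0.01,0,0,0,0,0,1]]' | grep -E 'time|pos|force'
python3 -m pendant '[[-0.01,0,0,0,0,0,1],[-0.01,0,0,0,0,0,1]]' | grep -E 'pos|force'
```

```text
time_s: 7.0
position: [0.5521, -0.2009, 0.1538]
force: [-8.3, -1.1, 5.9]
grasp_force: 3.9
position: [0.5539, -0.2004, 0.1538]
force: [-8.7, -0.9, 4.7]
grasp_force: 4.0
```

```bash
python3 -m pendant '[[-0.01,0,0,0,0,0,1],[-0.01,0,0,0,0,0,1]]' | grep -E 'time|pos|force'
python3 -m pendant '[[-0.01,0,0,0,0,0,1],[-0.01,0,0,0,0,0,1]]' | grep -E 'pos|force'
python3 - <<'E'
from h import *
for n in('top','side'):
    p,d,P=shot(n); x,y,z=P[...,0],P[...,1],P[...,2]
    m=(z>.095)&(z<.12)&(x>.52)&(x<.6)&(y<-.2)&(y>-.26)
    for q in P[m][::max(1,m.sum()//25)]: print(n,q.round(3).tolist(),end=' ')
E
```

```text
time_s: 7.4
position: [0.5544, -0.2002, 0.1538]
force: [-12.3, -0.5, 6.7]
grasp_force: 6.0
position: [0.5548, -0.2002, 0.1537]
force: [-16.8, -3.5, 9.8]
grasp_force: 8.2
side [0.544, -0.201, 0.118] side [0.539, -0.203, 0.118] side [0.554, -0.21, 0.118] side [0.556, -0.212, 0.118] side [0.543, -0.202, 0.111] side [0.545, -0.206, 0.113] side [0.545, -0.214, 0.12] side [0.55, -0.21, 0.114] side [0.555, -0.209, 0.112] side [0.557, -0.211, 0.113] side [0.564, -0.204, 0.104] side [0.544, -0.201, 0.106] side [0.543, -0.21, 0.113] side [0.547, -0.21, 0.112] side [0.552, -0.206, 0.107] side [0.554, -0.21, 0.108] side [0.561, -0.204, 0.101] side [0.564, -0.205, 0.101] side [0.569, -0.201, 0.095] side [0.544, -0.201, 0.101] side [0.544, -0.209, 0.108] side [0.546, -0.211, 0.109] side [0.551, -0.208, 0.104] side [0.557, -0.203, 0.098] side [0.561, -0.203, 0.096] side [0.563, -0.207, 0.098] side [0.57, -0.207, 0.096] side [0.544, -0.202, 0.097] side [0.546, -0.205, 0.099] side [0.548, -0.208, 0.101] side [0.552, -0.206, 0.098] side [0.554, -0.21, 0.1] side [0.559, -0.207, 0.095] side [0.543, -0.211, 0.101] side [0.548, -0.208, 0.096] side [0.541, -0.214, 0.1] side [0.58, -0.236, 0.098] side [0.584, -0.235, 0.095] side [0.574, -0.24, 0.099]
```

Position stops at x≈0.5545 while the force climbs, and the free end is at (0.58, −0.236), so the lever is at its stop. I hold, then release fully.

```bash
python3 -m pendant '[[0,0,0,0,0,0,1],[0,0,0,0,0,0,1],[0,0,0,0,0,0,1],[0,0,0,0,0,0,1]]' | grep -E 'time|pos|force'
python3 -m pendant '[[0.06,0,0,0,0,0,1],[0.12,0,0,0,0,0,1],[0.18,0,0,0,0,0,1],[0.24,0,0,0,0,0,1],[0.32,0,0,0,0,0,1],[0.32,0,0,0,0,0,1],[0.32,0,0,0,0,0,1],[0.32,0,0,0,0,0,1]]' | grep -E 'time|pos|force'
python3 - <<'E'
from h import *
p,d,P=shot('side'); b=p[190:260,240:310,::-1]; cv2.imwrite('pics/s3.png',cv2.resize(b,(500,500),interpolation=2))
x,y,z=P[...,0],P[...,1],P[...,2]
m=(z>.09)&(z<.12)&(x>.51)&(x<.6)&(y<-.225)&(y>-.26)
print(P[m][::3].round(3).tolist())
E
```

```text
time_s: 8.1
position: [0.5548, -0.2002, 0.1537]
force: [-15.6, -3.9, 9.5]
grasp_force: 8.1
time_s: 8.9
position: [0.4995, -0.2129, 0.1545]
force: [0.1, -1.0, 0.1]
grasp_force: 0.0
[[0.537, -0.244, 0.097], [0.529, -0.245, 0.092]]
```

View pics/s3.png

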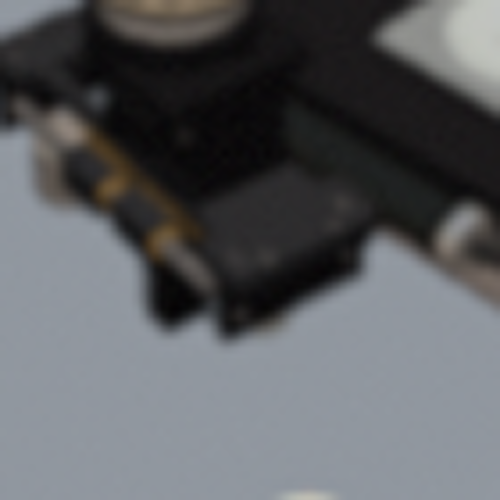

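The arm is clear of the lever with no force on it. The lever's end is back at x≈0.53 (visible at 270,325), so it is fully out. Now the second press, slow at the end.

```bash
python3 -m pendant '[[-0.05,0,0,0,0,0,1],[-0.1,0,0,0,0,0,1],[-0.14,0,0,0,0,0,1],[-0.18,0,0,0,0,0,1],[-0.22,0,0,0,0,0,1],[-0.25,0,0,0,0,0,1],[-0.28,0,0,0,0,0,1],[-0.28,0,0,0,0,0,1]]' | grep -E 'time|pos|force'
python3 -m pendant '[[-0.01,0,0,0,0,0,1],[-0.02,0,0,0,0,0,1],[-0.03,0,0,0,0,0,1],[-0.04,0,0,0,0,0,1],[-0.04,0,0,0,0,0,1],[-0.04,0,0,0,0,0,1],[-0.04,0,0,0,0,0,1]]' | grep -E 'time|pos|force'
```

```text
time_s: 9.75
position: [0.5525, -0.203, 0.1539]
force: [-6.4, -4.2, 2.2]
grasp_force: 3.9
time_s: 10.45
position: [0.5557, -0.2022, 0.1539]
force: [-16.8, -8.3, 9.3]
grasp_force: 9.3
```

```bash
python3 -m pendant '[[0,0,0,0,0,0,1],[0,0,0,0,0,0,1],[0,0,0,0,0,0,1],[0,0,0,0,0,0,1],[0,0,0,0,0,0,1]]' | grep -E 'time|pos|force'
python3 - <<'E'
from h import *
p,d,P=shot('side'); x,y,z=P[...,0],P[...,1],P[...,2]
m=(z>.09)&(z<.12)&(x>.51)&(x<.6)&(y<-.225)&(y>-.26)
print(P[m][::3].round(3).tolist(), readout.read_state()['force'])
print(bot.hand_in())
E
```

```text
time_s: 10.95
position: [0.5557, -0.2022, 0.1539]
force: [-16.6, -9.1, 7.9]
grasp_force: 9.3
[[0.582, -0.24, 0.101], [0.584, -0.236, 0.092], [0.575, -0.24, 0.09]] [-16.76433497  -8.87766651   7.79430061]
the job is handed in; nothing more can be done
None
```

I pushed the brake lever in to its stop, let it come fully out, then pushed it in again and handed in at about 11 s with the fingers still holding it (wrist force about 20 N); no verdict came back.

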